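Open the drying box gate to its mark and feed the printing plate in along the fence

ROBOT

A 6-joint arm with a two-finger parallel gripper is mounted at the origin on the work surface. World frame = base frame: x ahead of the robot, y to its left, z up, the work surface at z = 0. Lengths are in m, angles in rad, forces in N, time in s.
With the tool pointing down it reaches from about 0.25 to 0.725 m from the base axis. Payload 4 kg.
Tool frame: the origin (TCP) lies on the centre line of the jaws, within the pads' length; the fingertips stand 14 mm ahead of it and the grasp point (between the pads) lies 5 mm behind it; z points along the fingers, x is the direction in which the jaws open and shut, and the axes are right-handed (so a half turn about z gives the same grasp; the last joint's range is limited). The gripper opens to 85 mm and grips with 20 to 120 N. Pads are 22 mm wide; open, the fingers measure 114 mm over their backs; the gripper's body (76 mm by 85 mm) begins 54 mm behind the grasp point. The pads swing forward as they close: fully open they stand 13 mm farther back than shut.
Start: joints at [1.278, 0.241, 0.005, 1.335, 0, 1.571], TCP at [0.144, 0.479, 0.245] pointing down, gripper open.
Joint ranges: [-2.72, 2.72], [-1.05, 1.87], [-1.09, 1.28], [-1.99, 2.15], [-1.42, 1.44], [-3.14, 3.14]. Speed limits (rad/s): [2.79, 2.79, 3.14, 3.14, 3.14, 3.14].

INTERFACE

Orientations are given as a unit quaternion [x, y, z, w].
In Python, from workcell import bot gives the robot as it stands.
- The arm moves only by the tool play_rows, never from a script. Its argument "motion" is a list of rows, each an object with "fingers": the closure, from -1 (fully open) to 1 (shut), so that 0 is half open; "translation": the shift along the tool's x, y, z in cm, a list of three; "roll": the turn about the tool's z in degrees. A call has 1 to 20 rows; each row is the pose to reach, as a shift and turn from the pose commanded when the call began, along the tool's axes at that moment; what a row does not reach only later rows make up. A row lasts 1/12 s, in which the tool goes at most 41.7 mm and 7.16 degrees, less where a joint would pass 70% of its speed; a pose out of reach is approached as far as the arm can. A call with a gripper value outside its range is refused whole. The fingers move at their own pace and stop on an object; the grip force is fixed at half the most. Time passes only in rows, so rows that repeat a pose let the fingers close. It gives the time, the measured TCP pose, the force and the opening at its end, in the units of the state.
- bot.get_obs(): the state, without advancing time (a new reading comes with each control period).
- bot.camera(name): name is "side" or "top"; returns a dict with "pixels" (420x560x3 uint8, red, green, blue), "intrinsics" (3x3 intrinsics, pixels), "world_to_cam" (4x4, takes a point from world to camera coordinates). Camera axes: x right, y down, z forward; pixel columns grow to the right and rows downward; lengths in m; the calibration is good to about 2 mm. A picture is of the moment at which its call begins. There is no depth.
- bot.job_done(): hands the job in, once; it reports no verdict.
The state is a dict: "clock": time; "joint_pos": joint angles; "joint_vel": joint speeds; "tau": joint torques, N m; "eef_pos": TCP position; "tool_rot": TCP orientation; "ft_force": force on the tool from outside, world axes, zero at the start; "ft_torque": the same for the moment, N m; "grip_width": finger opening in m.
Only numpy, scipy, OpenCV 4.12 (cv2) and the standard library are available. Lean on these libraries where they do the work, as an engineer would, in place of code of your own. Each camera call takes 0.05 s, during which the arm holds its last target. There are 200 camera calls.

TASK

Pull the stiff blue gate of the drying box open until its white pointer lines up with the red mark, and let go of it. Then, with the push stick and never with the fingers, feed the copper-faced block through the gateway, keeping it pressed against the aluminium fence all the way in, until it is pressed firmly but not rammed home against the green end stop. Leave the block there and the gate at its mark, lay the stick down flat outside the box, clear of the gateway, and leave the ink tin, roller and cup alone.

Things in the scene. Friction and masses are not known exactly. Their poses are not given: they have to be found in the camera images.
- station: Fixed grey feed bed; white drying box (roof: five thin bars) at its +y end. Origin: on the table under the bed; x points away from the robot, y is the feed direction into the box, z up. Bed top z = 10 mm, x = -55 to 85, y = -200 to 30 mm. Box x = -78 to 85, y = 30 to 220, top z = 105 mm; mouth at y = 30 mm, 50 mm high, closed by the gate sliding in front of it at y = 21 to 27 mm.
- fence: Fixed straight aluminium fence on the far side of the bed, running along the feed into the box. 24 mm wide (x), 400 mm long (y), 20 mm high. Origin: centre of its underside, at x = 57, y = 5, z = 10 mm in the station frame; its guiding face is at station x = 45 mm and looks to -x.
- gate: Blue gate plate, 120 mm long (x), 6 mm thick, 44 mm high. Origin: foot of its near end. It slides along station -x to open, 105 mm at most, against about 12 N of friction and stays where left. Shut, its origin is at station x = -75 mm and its far edge at the fence's face. It may start up to 12 mm open.
- pointer (a point): White pointer, 4 mm wide (x), on the bracket at the gate's near end, 34 mm nearer than the gate's origin and 61 mm above the table; it moves with the gate. The point is at its tip, beside the guide rail's scale.
- mark: Red mark clipped on the gate's guide rail, beside the pointer's path, 62 mm above the table. Fixed; axes as the station's. The gate is set when the pointer's x equals this x in the station frame, the gate then being 72 to 88 mm open.
- handle_grip (a point): Middle of the gate's black upright handle tab, 85 mm above the table: 12 mm thick (station x), 30 mm wide (y), top 98 mm above the table; an arm at its foot (top at 53 mm) leads 40 mm along +y to the gate. It has 12 mm of free play along x on the gate (under 1 N) before it takes the gate along, either way; its place in this play at the start is unknown.
- block: Printing block, wood with a copper face on top, 60 mm (own x) by 90 mm (own y) by 24 mm high, about 0.2 to 0.5 kg, loose on the bed. Origin: centre of its underside. Own axes roughly as the station's at the start. Against the fence its origin is at station x = 15 mm.
- stop: Fixed green end stop inside the box, 80 mm wide (x), 12 mm thick, 30 mm high, standing on the bed. Origin: foot of the face that the block meets (it looks to station -y); axes as the station's. Home, the block's origin is 45 mm on the -y side of this point. Rigid. Pressing firmly is about 5 to 20 N on the stop, for a moment, beyond the 2 to 8 N that sliding takes.
- push_stick: Loose push stick, 0.16 kg, lying flat. Origin: on its underside below the handle's middle; own x forward to the nose, z up. Wooden bar 20 mm wide, 18 mm high, x = -46 to 110 mm; yellow upright handle 50 mm long (x), 16 mm wide (y), z = 18 to 84 mm. In use its x axis lies along the feed (station y), the foot behind the block.
- stick_corner (a point): Inner corner of the stick's foot and lip, x = 130, y = 10, z = 9 mm in its frame; the block's near rear corner belongs here. Foot: x = 110 to 130, y = -36 to 10 mm, 18 mm high; its front face pushes the block's rear. Yellow lip: y = 10 to 16 mm, forward to x = 158 mm; its inner face presses the block's near side to the fence.
- ink_tin: Ink tin, 68 mm across, 62 mm high. Bystander. Origin: centre of the underside.
- roller: Hand inking roller, 100 mm wide, with a wooden handle along its own -x, 35 mm high, lying flat. Bystander. Origin: under the middle of the roller.
- scraper_mug: White cup, 72 mm across, 85 mm high. Bystander. Origin: centre of the underside.
Not all that is in view belongs to the job. What is meant by the block is not pink or turquoise, and is the smaller of those in its own colour.

How it is judged:
By the outcome, as a careful person would: the job done as asked, in the order asked, and still so for the second after the job is handed in, with the robot touching nothing.
It also fails if it takes over 72 s, if anything falls off the work surface, if the arm or the gripper's body presses on something with over 40 N, if the wrist force passes 120 N, or if a joint passes its speed limit or range.

## Working session

There is one attempt and no reset: what is moved stays moved. The work goes in short steps, Python scripts to look and compute and a tool call to move; the robot and the scene stay as the last step left them, time stands still between calls to the robot, and variables do not carry over. Pictures are saved under pics/ and viewed, about 8 in all and at most 12, crops included, and the job is handed in when it is done.

Besides the shell and the picture viewer there is one more tool, called after ">>>" as a command line: name --argument value ..., lists and objects as JSON in quotes. play_rows: Moves the arm, as the interface text tells. Its arguments: {"type":"object","properties":{"motion":{"type":"array","items":{"type":"object","properties":{"fingers":{"type":"number"},"translation":{"type":"array","items":{"type":"number"}},"roll":{"type":"number"}}}}},"required":["motion"]}

```bash
mkdir -p pics; ls
cat > h.py <<'E'
import numpy as np, cv2
from workcell import bot
def shot(name,fn,crop=None,s=1):
    c=bot.camera(name); im=c["pixels"][:,:,::-1].copy()
    cv2.imwrite(f"pics/raw_{fn}.png",im)
    if crop: x0,y0,x1,y1=crop; im=im[y0:y1,x0:x1]
    if s!=1: im=cv2.resize(im,None,fx=s,fy=s,interpolation=cv2.INTER_CUBIC)
    cv2.imwrite(f"pics/{fn}.png",im); np.savez(f"cal_{name}.npz",K=c["intrinsics"],T=c["world_to_cam"]); return c
def cal(name):
    d=np.load(f"cal_{name}.npz"); return d["K"],d["T"]
def pz(name,u,v,z):
    "world point at height z seen at pixel"
    K,T=cal(name); R=T[:3,:3]; o=-R.T@T[:3,3]; d=R.T@np.linalg.inv(K)@np.array([u,v,1.])
    return o+d*(z-o[2])/d[2]
def proj(name,p):
    K,T=cal(name); q=K@(T[:3,:3]@np.asarray(p,float)+T[:3,3]); return q[:2]/q[2]
E
python3 - <<'E'
from h import *
for n in("top","side"):
    c=shot(n,n+"0",s=1.42); T=c["world_to_cam"]; print(n,c["intrinsics"].round(1).tolist(),(-T[:3,:3].T@T[:3,3]).round(3),T[:3,:3].round(2).tolist())
o=bot.get_obs(); print(o)
E
```

```text
pics
top [[400.3, 0.0, 283.9], [0.0, 400.3, 218.0], [0.0, 0.0, 1.0]] [0.488 0.004 1.069] [[0.01, -1.0, 0.0], [-0.99, -0.01, -0.15], [0.15, -0.0, -0.99]]
side [[388.7, 0.0, 283.3], [0.0, 388.7, 205.8], [0.0, 0.0, 1.0]] [0.499 0.701 0.642] [[-0.99, -0.15, 0.0], [-0.09, 0.6, -0.8], [0.12, -0.79, -0.6]]
{'clock': 0.1, 'joint_pos': array([ 1.27801223e+00,  2.41337084e-01,  3.88208088e-03,  1.33521735e+00,
       -7.66419516e-07,  1.57079072e+00]), 'joint_vel': array([-3.53897954e-04, -3.20829447e-03,  1.30562323e-03,  2.61411695e-04,
       -3.43879736e-05,  1.77574668e-03]), 'tau': array([ 3.20458412e-04, -3.73137653e+01,  2.53010452e+01,  1.08336448e-02,
        5.63916512e-05,  8.76373321e-06]), 'eef_pos': array([0.14415523, 0.47820956, 0.24451107]), 'tool_rot': array([ 8.02686878e-01,  5.96399947e-01, -7.52706061e-04,  5.59734829e-04]), 'ft_force': array([0.62737637, 0.00474454, 0.25086854]), 'ft_torque': array([-0.05083472, -0.03165738,  0.02569374]), 'grip_width': 0.0856508953543958}
```

View pics/top0.png

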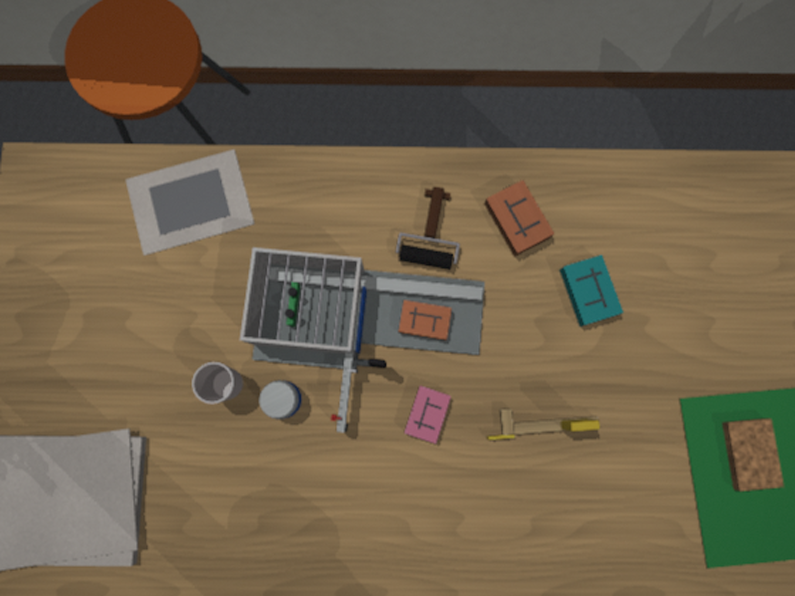

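View pics/side0.png

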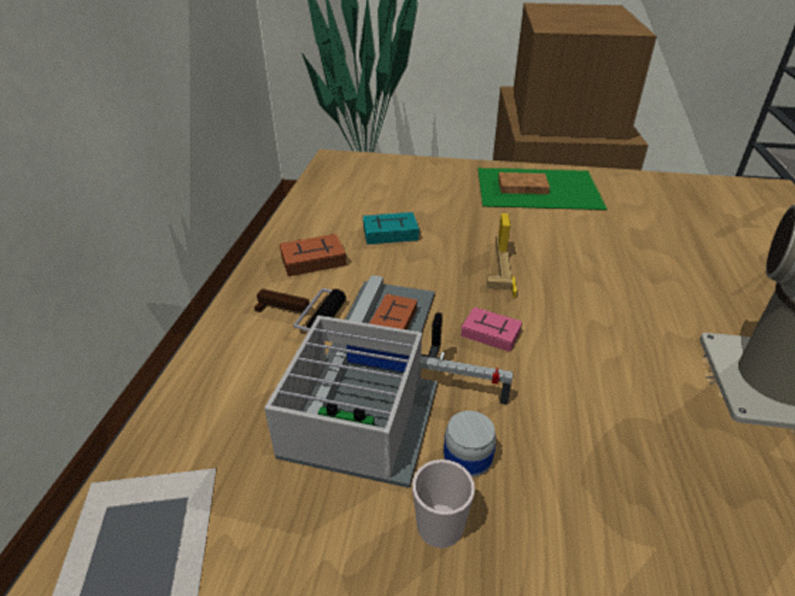

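Run:
```python
import cv2
def cr(f,o,x0,y0,x1,y1,s):
    cv2.imwrite(f"pics/{o}.png",cv2.resize(cv2.imread(f"pics/raw_{f}.png")[y0:y1,x0:x1],None,fx=s,fy=s,interpolation=cv2.INTER_CUBIC))
cr("top0","t_station",165,170,350,310,4)
cr("top0","t_stick",275,250,435,320,5)
cr("side0","s_gate",255,190,385,290,6)
```

```text
(no output)
```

View pics/t_station.png

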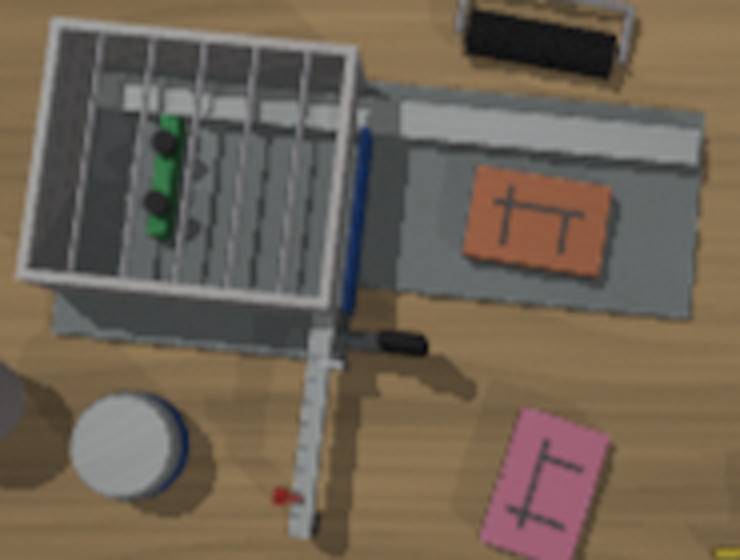

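View pics/t_stick.png

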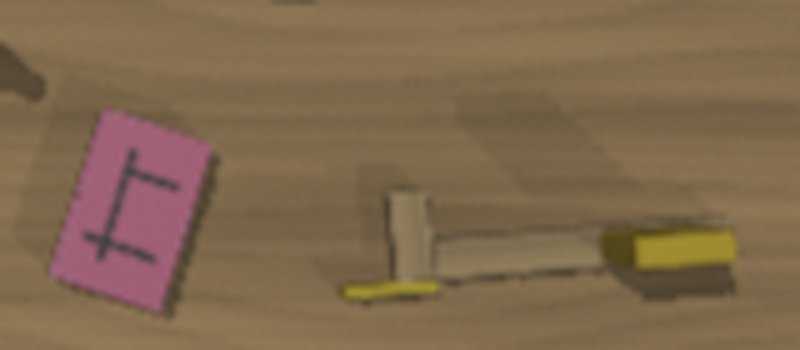

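View pics/s_gate.png

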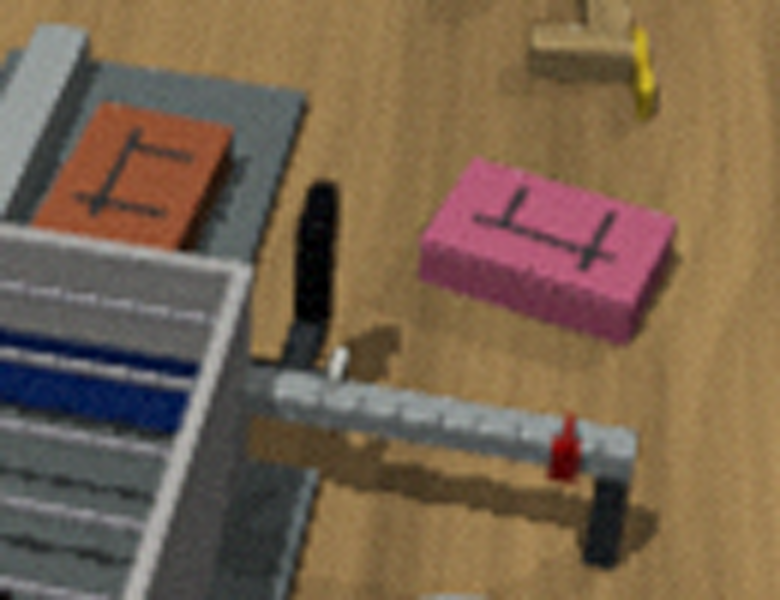

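The block is the copper block on the bed (top raw ≈ 299,225). Other candidates are the larger copper one (366,153), pink (302,292), turquoise (416,205) and cork (530,320). The crop confirms it lies askew, clear of the fence. The stick's handle is at raw (412,300), the gate tab at (266,256), the pointer at (248,261) and the mark at (236,294).

```bash
cat > fit.py <<'E'
from h import *
from scipy.optimize import least_squares
def fit(rows,x0):
    def P(q,p): c,s=np.cos(q[2]),np.sin(q[2]); return [q[0]+c*p[0]-s*p[1],q[1]+s*p[0]+c*p[1],p[2]]
    f=lambda q: np.concatenate([proj(n,P(q,np.array(p)/1e3))-uv for n,p,uv in rows])
    r=least_squares(f,x0); return r.x,r.fun.reshape(-1,2)
E
cat > m1.py <<'E'
from fit import *
t=lambda x,y:np.array([x/4+165,y/4+170]); s=lambda x,y:np.array([x/6+255,y/6+190]); k=lambda x,y:np.array([x/5+275,y/5+250])
st,e=fit([("top",(85,220,105),t(55,18)),("top",(85,30,105),t(357,46)),("top",(-78,30,105),t(328,305)),("top",(-78,220,105),t(18,277)),
 ("top",(85,-200,10),t(703,115)),("top",(-55,-200,10),t(690,318)),("side",(-78,30,105),s(248,265)),("side",(-55,-200,10),s(303,95)),("top",(69,-195,30),t(702,127)),("top",(45,-195,30),t(699,165))],[.5,0,0])
print("station",st.round(4),"yawdeg",np.degrees(st[2]).round(2)); print(e.round(1).tolist())
R=np.array([[np.cos(st[2]),-np.sin(st[2])],[np.sin(st[2]),np.cos(st[2])]])
S=lambda w:((R.T@(w[:2]-st[:2]))*1e3).round(1)
bl,e=fit([("top",(-30,45,24+10),t(463,255)),("top",(30,45,34),t(477,165)),("top",(30,-45,34),t(612,186)),("top",(-30,-45,34),t(600,278)),
 ("side",(30,45-90,34),s(104,103)) if 0 else ("side",(-30,-45,34),s(234,128)),("side",(30,-45,34),s(104,103))],[.5,0,0]); print("block st",S(bl),"yaw rel",np.degrees(bl[2]-st[2]).round(1),e.round(1).tolist())
sk,e=fit([("top",(130,-36,18),k(388,190)),("top",(110,-36,18),k(430,190)),("top",(158,16,18),k(343,299)),("top",(25,-8,84),k(635,235)),("top",(-25,-8,84),k(736,229)),("top",(-25,8,84),k(736,265)),("top",(25,8,84),k(637,271))],[.3,-.3,1.57])
print("stick",sk.round(4),np.degrees(sk[2]).round(1),"st",S(sk[:2]),e.round(1).tolist())
print("stop L/R top",S(pz("top",*t(180,117),.04)),S(pz("top",*t(172,240),.04)))
print("mark top",S(pz("top",*t(278,496),.062)),"side",S(pz("side",*s(566,440),.062)),S(pz("side",*s(570,418),.07)))
print("pointer top",S(pz("top",*t(337,364),.061)),"side tip",S(pz("side",*s(341,350),.061)),S(pz("side",*s(336,378),.061)))
print("handle top",S(pz("top",*t(404,344),.098)),"side",S(pz("side",*s(323,185),.098)), pz("top",*t(404,344),.098))
print("gate far edge",S(pz("top",*t(366,130),.054)),S(pz("top",*t(349,308),.054)))
for n,p in [("tin",(125,445,.062))]: print(n,pz("top",*t(p[0],p[1]),p[2]))
E
python3 m1.py
```

```text
station [ 0.639   0.0526 -0.0894] yawdeg -5.12
[[-0.7, -0.6], [0.1, -0.2], [-0.0, 0.7], [-0.8, -0.0], [0.8, -0.7], [-0.0, 0.2], [0.1, -0.5], [-0.1, -1.4], [-0.2, 0.6], [-0.2, -0.0]]
block st [ -3.7 -92.7] yaw rel -4.0 [[-0.4, 0.1], [-0.1, 0.2], [0.1, 0.6], [-0.5, 0.1], [-0.2, -0.7], [-0.7, -1.0]]
stick [ 0.441  -0.3113  1.6507] 94.6 st [-164.8 -380. ] [[0.0, 0.3], [-0.7, -0.3], [0.1, -0.3], [-0.3, 0.5], [-0.0, 0.2], [0.8, -0.3], [0.0, -0.0]]
stop L/R top [ 41.2 146.4] [-39.7 141.4]
mark top [-193.6   51.7] side [-194.7   46.2] [-195.    43.4]
pointer top [-109.3   24.6] side tip [-111.    19.6] [-111.9   34.2]
handle top [-94.7 -17.6] side [-93.9 -26.5] [0.54310161 0.04350695 0.098     ]
gate far edge [42.1 23.3] [-73.2  21.5]
tin [0.48102929 0.21711276 0.062     ]
```

```bash
cat > mv.py <<'E'
from h import *
from scipy.spatial.transform import Rotation as Ro
ST=np.array([.639,.0526]); YAW=-5.12
def s2w(x,y): return ST+Ro.from_euler('z',YAW,degrees=True).as_matrix()[:2,:2]@np.array([x,y])/1e3
def w2s(p): return Ro.from_euler('z',-YAW,degrees=True).as_matrix()[:2,:2]@(np.asarray(p)[:2]-ST)*1e3
def to(w,z,yaw,frm=None):
    "shift (cm, tool axes) and roll (deg) from the current pose to tool-x heading yaw (deg) at world w,z (m)"
    o=bot.get_obs(); R=Ro.from_quat(o["tool_rot"]); p=o["eef_pos"] if frm is None else frm
    M=R.as_matrix(); cur=np.degrees(np.arctan2(M[1,0],M[0,0]))
    d=np.array([*w,z])-p; print("shift cm",(M.T@d*100).round(2),"roll",round((cur-yaw+180)%360-180,2))
def show():
    o=bot.get_obs(); M=Ro.from_quat(o["tool_rot"]).as_matrix()
    print("t",round(o["clock"],2),"st",w2s(o["eef_pos"]).round(1),"z",round(o["eef_pos"][2]*1e3,1),"head",np.degrees(np.arctan2(M[1,0],M[0,0])).round(2),"F",o["ft_force"].round(1),"w",round(o["grip_width"]*1e3,1))
E
python3 - <<'E'
from mv import *
show(); to(s2w(-94.5,-18),.16,YAW); to(s2w(-94.5,-18),.08,YAW)
E
```

```text
t 0.1 st [-530.9  379.8] z 244.5 head 73.23 F [0.6 0.  0.3] w 85.7
shift cm [-30.12  50.77   8.51] roll 78.35
shift cm [-30.11  50.77  16.51] roll 78.35
```

>>> play_rows --motion '[{"fingers":-0.2,"translation":[-30.1,50.8,8.5],"roll":78.35},{"fingers":-0.2,"translation":[-30.1,50.8,8.5],"roll":78.35},{"fingers":-0.2,"translation":[-30.1,50.8,8.5],"roll":78.35},{"fingers":-0.2,"translation":[-30.1,50.8,8.5],"roll":78.35},{"fingers":-0.2,"translation":[-30.1,50.8,8.5],"roll":78.35},{"fingers":-0.2,"translation":[-30.1,50.8,8.5],"roll":78.35},{"fingers":-0.2,"translation":[-30.1,50.8,8.5],"roll":78.35},{"fingers":-0.2,"translation":[-30.1,50.8,8.5],"roll":78.35},{"fingers":-0.2,"translation":[-30.1,50.8,8.5],"roll":78.35},{"fingers":-0.2,"translation":[-30.1,50.8,8.5],"roll":78.35},{"fingers":-0.2,"translation":[-30.1,50.8,8.5],"roll":78.35},{"fingers":-0.2,"translation":[-30.1,50.8,8.5],"roll":78.35},{"fingers":-0.2,"translation":[-30.1,50.8,8.5],"roll":78.35},{"fingers":-0.2,"translation":[-30.1,50.8,8.5],"roll":78.35},{"fingers":-0.2,"translation":[-30.1,50.8,8.5],"roll":78.35},{"fingers":-0.2,"translation":[-30.1,50.8,8.5],"roll":78.35},{"fingers":-0.2,"translation":[-30.1,50.8,8.5],"roll":78.35},{"fingers":-0.2,"translation":[-30.1,50.8,8.5],"roll":78.35}]'

```text
clock: 1.6
eef_pos: [0.5427, 0.0447, 0.16]
tool_rot: [0.999, -0.044, -0.001, -0.0]
ft_force: [-0.4, 0.4, 0.6]
grip_width: 0.0511
```

Run:
```python
from mv import *
show(); to(s2w(-94.5,-18),.08,YAW)
```

```text
t 1.6 st [-95.2 -16.5] z 160.0 head -5.08 F [-0.4  0.4  0.6] w 51.1
shift cm [0.08 0.16 8.  ] roll 0.04
```

>>> play_rows --motion '[{"fingers":-0.2,"translation":[0.0,0.15,4],"roll":0},{"fingers":-0.2,"translation":[0.0,0.15,7],"roll":0},{"fingers":-0.2,"translation":[0.0,0.15,8],"roll":0},{"fingers":0.3,"translation":[0.0,0.15,8],"roll":0},{"fingers":1,"translation":[0.0,0.15,8],"roll":0},{"fingers":1,"translation":[0.0,0.15,8],"roll":0},{"fingers":1,"translation":[0.0,0.15,8],"roll":0},{"fingers":1,"translation":[0.0,0.15,8],"roll":0},{"fingers":1,"translation":[0.0,0.15,8],"roll":0},{"fingers":1,"translation":[0.0,0.15,8],"roll":0}]'

```text
clock: 2.43
eef_pos: [0.5453, 0.043, 0.0825]
tool_rot: [0.999, -0.044, 0.002, -0.001]
ft_force: [-0.2, 2.5, 7.6]
grip_width: 0.0115
```

Run:
```python
from mv import *
show()
```

```text
t 2.43 st [-92.5 -17.9] z 82.5 head -5.1 F [-0.2  2.5  7.6] w 11.5
```

>>> play_rows --motion '[{"fingers":1,"translation":[-0.3,0.1,8e-16],"roll":0},{"fingers":1,"translation":[-0.7,0.0,0],"roll":0},{"fingers":1,"translation":[-1.2,0.0,0],"roll":0},{"fingers":1,"translation":[-1.7,0.0,0],"roll":0},{"fingers":1,"translation":[-2.2,0.0,0],"roll":0},{"fingers":1,"translation":[-2.7,0.0,0],"roll":0},{"fingers":1,"translation":[-3.2,0.0,0],"roll":0},{"fingers":1,"translation":[-3.7,0.0,0],"roll":0},{"fingers":1,"translation":[-4.2,0.0,0],"roll":0},{"fingers":1,"translation":[-4.7,0.0,0],"roll":0},{"fingers":1,"translation":[-5.2,0.0,0],"roll":0},{"fingers":1,"translation":[-5.7,0.0,0],"roll":0},{"fingers":1,"translation":[-6.2,0.0,0],"roll":0},{"fingers":1,"translation":[-6.7,0.0,0],"roll":0},{"fingers":1,"translation":[-7.2,0.0,0],"roll":0},{"fingers":1,"translation":[-7.6,0.0,0],"roll":0},{"fingers":1,"translation":[-7.8,0.0,0],"roll":0},{"fingers":1,"translation":[-7.8,0.0,0],"roll":0}]'

```text
clock: 3.93
eef_pos: [0.4722, 0.0495, 0.0826]
tool_rot: [0.999, -0.045, 0.007, -0.0]
ft_force: [12.3, 0.5, -4.1]
grip_width: 0.011
```

Run:
```python
from mv import *
show(); shot("side","s1",(315,215,385,290),8); shot("top","t1")
im=np.hstack([cv2.resize(cv2.imread("pics/raw_s1.png")[225:290,320:375],None,fx=7,fy=7,interpolation=2),cv2.resize(cv2.imread("pics/raw_t1.png")[245:310,225:280],None,fx=7,fy=7,interpolation=2)]); cv2.imwrite("pics/v1.png",im)
```

```text
t 3.93 st [-165.9  -17.9] z 82.6 head -5.15 F [12.3  0.5 -4.1] w 11.0
```

View pics/v1.png

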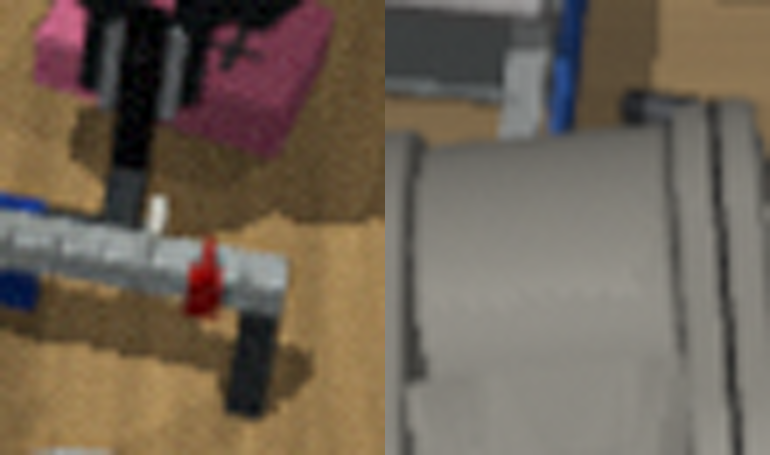

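Run:
```python
from mv import *
f=lambda x,y,z=.0615: w2s(pz("side",x/7+320,y/7+225,z)).round(1)
print("ptr",f(160,197),f(157,215),f(153,233)); print("mark",f(210,240),f(207,260),f(204,280),f(203,310))
im=cv2.imread("pics/raw_s1.png").astype(int); b,g,r=im[...,0],im[...,1],im[...,2]
m=((r>120)&(g<70)&(b<70)); ys,xs=np.nonzero(m[225:290,320:375]); 
for y in np.unique(ys): print(y+225,(xs[ys==y]+320).tolist(), end='; ')
print()
for y in range(250,262): print(y,[(x,im[y,x].tolist()) for x in range(340,346)])
```

```text
ptr [-178.1   18.7] [-178.1   26.7] [-177.9   34.6]
mark [-194.9   33.4] [-194.9   42. ] [-194.9   50.5] [-195.9   62.7]
259 [350]; 260 [349]; 261 [349, 350]; 262 [349]; 263 [347, 348, 349]; 264 [347, 348, 349]; 265 [351]; 
250 [(340, [44, 44, 43]), (341, [31, 53, 66]), (342, [54, 77, 98]), (343, [41, 70, 92]), (344, [43, 68, 85]), (345, [38, 62, 76])]
251 [(340, [39, 40, 42]), (341, [39, 61, 76]), (342, [42, 71, 94]), (343, [49, 79, 98]), (344, [49, 76, 96]), (345, [52, 77, 96])]
252 [(340, [29, 37, 43]), (341, [44, 71, 88]), (342, [61, 84, 100]), (343, [57, 86, 104]), (344, [47, 74, 94]), (345, [53, 77, 98])]
253 [(340, [38, 48, 58]), (341, [92, 110, 126]), (342, [167, 179, 182]), (343, [121, 139, 145]), (344, [50, 72, 94]), (345, [42, 72, 92])]
254 [(340, [31, 46, 55]), (341, [112, 130, 135]), (342, [198, 208, 206]), (343, [145, 157, 155]), (344, [47, 72, 90]), (345, [42, 71, 93])]
255 [(340, [44, 63, 76]), (341, [121, 138, 148]), (342, [189, 201, 202]), (343, [142, 154, 160]), (344, [55, 84, 101]), (345, [41, 72, 92])]
256 [(340, [65, 79, 80]), (341, [144, 154, 160]), (342, [188, 196, 199]), (343, [124, 136, 140]), (344, [47, 75, 95]), (345, [46, 75, 95])]
257 [(340, [86, 90, 87]), (341, [151, 159, 159]), (342, [177, 191, 191]), (343, [89, 104, 115]), (344, [51, 78, 97]), (345, [41, 72, 94])]
258 [(340, [136, 140, 133]), (341, [132, 140, 135]), (342, [126, 137, 140]), (343, [76, 92, 99]), (344, [58, 83, 98]), (345, [45, 66, 85])]
259 [(340, [144, 146, 141]), (341, [115, 120, 119]), (342, [124, 131, 125]), (343, [138, 144, 141]), (344, [135, 141, 140]), (345, [140, 143, 141])]
260 [(340, [137, 139, 134]), (341, [116, 118, 113]), (342, [141, 142, 135]), (343, [159, 161, 154]), (344, [162, 163, 156]), (345, [164, 165, 159])]
261 [(340, [134, 136, 130]), (341, [116, 115, 114]), (342, [157, 162, 155]), (343, [159, 159, 152]), (344, [160, 161, 155]), (345, [161, 164, 157])]
```

>>> play_rows --motion '[{"fingers":1,"translation":[-0.4,0,0],"roll":0},{"fingers":1,"translation":[-0.8,0,0],"roll":0},{"fingers":1,"translation":[-1.2,0,0],"roll":0},{"fingers":1,"translation":[-1.5,0,0],"roll":0},{"fingers":1,"translation":[-1.65,0,0],"roll":0},{"fingers":1,"translation":[-1.65,0,0],"roll":0},{"fingers":1,"translation":[-1.65,0,0],"roll":0}]'

```text
clock: 4.62
eef_pos: [0.4559, 0.0509, 0.0826]
tool_rot: [0.999, -0.045, 0.007, -0.0]
ft_force: [10.9, 0.6, -2.9]
grip_width: 0.0109
```

```bash
cat > gate.py <<'E'
from mv import *
import sys
show(); shot("side",sys.argv[1]); im=cv2.imread(f"pics/raw_{sys.argv[1]}.png"); cv2.imwrite(f"pics/v_{sys.argv[1]}.png",cv2.resize(im[235:285,320:375],None,fx=10,fy=10,interpolation=2))
im=im.astype(int)
for y in range(252,264): print(y,im[y,339:356,2].tolist(),im[y,339:356,1].tolist())
E
python3 gate.py s2
```

```text
t 4.62 st [-182.2  -18. ] z 82.6 head -5.15 F [10.9  0.6 -2.9] w 10.9
252 [160, 144, 124, 68, 42, 42, 43, 52, 46, 56, 81, 90, 88, 88, 90, 82, 92] [130, 117, 98, 57, 47, 47, 48, 54, 48, 44, 64, 69, 71, 70, 70, 66, 75]
253 [163, 156, 142, 78, 39, 39, 44, 46, 53, 66, 93, 101, 90, 86, 86, 87, 93] [137, 126, 114, 65, 44, 42, 51, 47, 52, 49, 75, 82, 73, 70, 70, 69, 74]
254 [165, 162, 146, 73, 46, 49, 48, 48, 45, 81, 128, 152, 112, 86, 82, 85, 94] [134, 130, 115, 61, 51, 48, 57, 51, 45, 64, 117, 144, 95, 67, 65, 70, 74]
255 [163, 155, 148, 67, 46, 48, 47, 47, 52, 91, 149, 195, 147, 91, 84, 88, 96] [128, 122, 121, 63, 50, 53, 51, 49, 42, 74, 141, 192, 145, 74, 67, 72, 75]
256 [109, 115, 114, 51, 47, 49, 53, 50, 56, 102, 168, 199, 150, 83, 85, 88, 93] [89, 92, 95, 52, 51, 51, 58, 53, 50, 86, 160, 200, 140, 65, 68, 69, 75]
257 [54, 61, 76, 49, 41, 44, 39, 43, 57, 105, 182, 195, 128, 87, 80, 89, 94] [57, 59, 74, 53, 47, 48, 45, 46, 46, 97, 182, 196, 118, 68, 63, 69, 74]
258 [116, 124, 111, 104, 75, 64, 56, 48, 53, 97, 172, 182, 119, 79, 79, 85, 89] [125, 126, 116, 108, 81, 67, 58, 53, 50, 86, 1
[... 182 characters left out ...]
8, 67, 72]
260 [144, 145, 141, 154, 157, 154, 157, 146, 130, 130, 141, 144, 137, 147, 130, 134, 144] [146, 151, 145, 158, 163, 162, 162, 155, 138, 121, 64, 69, 145, 152, 129, 123, 125]
261 [144, 139, 122, 157, 157, 158, 156, 147, 133, 122, 145, 130, 123, 156, 151, 153, 159] [148, 143, 127, 160, 161, 162, 162, 155, 140, 112, 51, 60, 131, 169, 159, 156, 157]
262 [129, 129, 125, 161, 156, 156, 157, 153, 133, 118, 140, 115, 110, 155, 154, 155, 157] [133, 131, 129, 167, 163, 165, 163, 153, 97, 69, 43, 51, 118, 167, 159, 161, 163]
263 [104, 102, 97, 120, 121, 133, 138, 151, 138, 136, 141, 118, 130, 159, 152, 133, 136] [109, 109, 101, 121, 125, 137, 149, 143, 57, 26, 29, 29, 80, 152, 159, 142, 142]
```

View pics/v_s2.png

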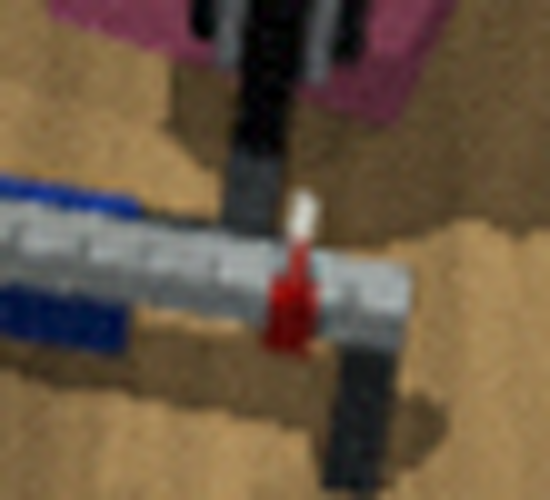

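Run:
```python
from mv import *
f=lambda u,v,z=.061: w2s(pz("side",u,v,z)).round(2)
print(f(349.75,256),f(349.6,257)); print(f(349.46,260,.062),f(349.35,261,.062),f(348.9,263.5,.062), f(350.46,260,.062))
```

```text
[-193.3    23.24] [-193.31   26.33]
[-193.99   36.35] [-194.08   39.33] [-193.95   46.82] [-196.02   35.84]
```

>>> play_rows --motion '[{"fingers":1,"translation":[-0.04,0,0],"roll":0},{"fingers":1,"translation":[-0.07,0,0],"roll":0},{"fingers":1,"translation":[-0.07,0,0],"roll":0},{"fingers":1,"translation":[0.2,0,0],"roll":0},{"fingers":1,"translation":[0.45,0,0],"roll":0},{"fingers":0.4,"translation":[0.45,0,0],"roll":0},{"fingers":0,"translation":[0.45,0,0],"roll":0},{"fingers":0,"translation":[0.45,0,0],"roll":0},{"fingers":0,"translation":[0.45,0,0],"roll":0},{"fingers":0,"translation":[0.45,0,-3],"roll":0},{"fingers":0,"translation":[0.45,0,-6],"roll":0},{"fingers":0,"translation":[0.45,0,-9],"roll":0},{"fingers":0,"translation":[0.45,0,-9],"roll":0}]'

```text
clock: 5.75
eef_pos: [0.4574, 0.0507, 0.1757]
tool_rot: [0.999, -0.045, 0.005, -0.001]
ft_force: [1.0, 0.1, 0.9]
grip_width: 0.043
```

```bash
python3 gate.py s3 | cut -c1-400
python3 - <<'E'
from mv import *
to([.441,-.3113],.16,4.6)
E
```

```text
t 5.75 st [-180.7  -18. ] z 175.7 head -5.13 F [1.  0.1 0.9] w 43.0
252 [165, 156, 144, 81, 47, 50, 50, 41, 75, 129, 156, 150, 106, 82, 81, 86, 87] [132, 130, 118, 72, 47, 53, 53, 48, 65, 102, 127, 121, 82, 64, 65, 67, 66]
253 [163, 156, 142, 62, 41, 48, 46, 47, 82, 138, 123, 116, 96, 78, 86, 87, 96] [132, 126, 114, 59, 46, 50, 51, 53, 69, 109, 98, 95, 71, 64, 70, 68, 78]
254 [164, 164, 142, 53, 48, 52, 49, 55, 73, 113, 115, 147, 112, 87, 80, 89, 91] [133, 134, 112, 51, 55, 53, 53, 55, 64, 90, 101, 144, 98, 66, 67, 71, 72]
255 [165, 152, 119, 51, 46, 46, 50, 44, 63, 95, 140, 195, 153, 91, 88, 88, 88] [133, 119, 98, 54, 56, 53, 56, 44, 54, 75, 133, 191, 147, 73, 68, 72, 70]
256 [111, 105, 85, 51, 40, 44, 53, 48, 57, 101, 154, 200, 164, 92, 83, 86, 90] [91, 87, 72, 53, 42, 50, 56, 48, 47, 78, 149, 200, 161, 74, 64, 69, 71]
257 [57, 64, 58, 43, 44, 45, 44, 47, 58, 98, 163, 201, 153, 88, 84, 88, 89] [63, 67, 57, 46, 49, 53, 46, 47, 54, 84, 157, 198, 145, 68, 61, 74, 72]
258 [134, 132, 113, 104, 75, 63, 55, 57, 53, 90, 164, 184, 130, 81, 82, 85, 95] [135, 138, 119, 109, 79, 70, 59, 58, 56
[... 236 characters left out ...]
53, 159, 152, 132, 131, 138, 133, 111, 136, 128, 147, 160] [160, 159, 143, 164, 169, 159, 165, 158, 142, 122, 52, 47, 113, 140, 124, 136, 136]
261 [152, 146, 121, 153, 156, 159, 157, 148, 126, 125, 143, 123, 108, 161, 152, 154, 154] [159, 151, 130, 157, 163, 165, 163, 156, 136, 118, 44, 49, 116, 173, 159, 158, 154]
262 [131, 137, 122, 161, 158, 157, 155, 156, 133, 119, 138, 117, 115, 152, 158, 152, 150] [137, 140, 128, 168, 163, 167, 162, 153, 101, 70, 39, 50, 121, 165, 163, 159, 156]
263 [104, 104, 101, 115, 123, 131, 140, 148, 144, 136, 132, 124, 135, 158, 150, 135, 139] [107, 108, 103, 121, 127, 136, 148, 145, 62, 26, 17, 32, 81, 149, 156, 143, 143]
shift cm [ 1.71 36.19  1.3 ] roll -9.73
```

>>> play_rows --motion '[{"fingers":0,"translation":[1.7,36.2,1.3],"roll":-9.7},{"fingers":0,"translation":[1.7,36.2,1.3],"roll":-9.7},{"fingers":0,"translation":[1.7,36.2,1.3],"roll":-9.7},{"fingers":0,"translation":[1.7,36.2,1.3],"roll":-9.7},{"fingers":0,"translation":[1.7,36.2,1.3],"roll":-9.7},{"fingers":0,"translation":[1.7,36.2,1.3],"roll":-9.7},{"fingers":0,"translation":[1.7,36.2,1.3],"roll":-9.7},{"fingers":0,"translation":[1.7,36.2,1.3],"roll":-9.7},{"fingers":0,"translation":[1.7,36.2,1.3],"roll":-9.7},{"fingers":0,"translation":[1.7,36.2,1.3],"roll":-9.7},{"fingers":0,"translation":[1.7,36.2,1.3],"roll":-9.7},{"fingers":0,"translation":[1.7,36.2,1.3],"roll":-9.7},{"fingers":0,"translation":[1.7,36.2,1.3],"roll":-9.7}]'

```text
clock: 6.88
eef_pos: [0.4382, -0.3101, 0.1565]
tool_rot: [0.999, 0.041, -0.001, -0.001]
ft_force: [-0.4, -0.5, -0.7]
grip_width: 0.0426
```

Run:
```python
from mv import *
show(); to([.441,-.3113],.036,4.6)
```

```text
t 6.88 st [-167.7 -379.2] z 156.5 head 4.65 F [-0.4 -0.5 -0.7] w 42.6
shift cm [ 0.29  0.16 12.05] roll 0.05
```

>>> play_rows --motion '[{"fingers":0,"translation":[0.25,0.15,4],"roll":0},{"fingers":0,"translation":[0.25,0.15,8],"roll":0},{"fingers":0,"translation":[0.25,0.15,11],"roll":0},{"fingers":0,"translation":[0.25,0.15,12],"roll":0},{"fingers":0,"translation":[0.25,0.15,12],"roll":0},{"fingers":0.4,"translation":[0.25,0.15,12],"roll":0},{"fingers":1,"translation":[0.25,0.15,12],"roll":0},{"fingers":1,"translation":[0.25,0.15,12],"roll":0},{"fingers":1,"translation":[0.25,0.15,12],"roll":0},{"fingers":1,"translation":[0.25,0.15,12],"roll":0},{"fingers":1,"translation":[0.25,0.15,12],"roll":0}]'

```text
clock: 7.8
eef_pos: [0.4429, -0.3138, 0.0397]
tool_rot: [0.999, 0.04, 0.002, 0.001]
ft_force: [-0.3, 1.3, 6.6]
grip_width: 0.0155
```

Run:
```python
from mv import *
show()
```

```text
t 7.8 st [-162.6 -382.5] z 39.7 head 4.58 F [-0.3  1.3  6.6] w 15.5
```

>>> play_rows --motion '[{"fingers":1,"translation":[0,0,-3],"roll":0},{"fingers":1,"translation":[0,0,-6],"roll":0},{"fingers":1,"translation":[0,0,-6],"roll":0},{"fingers":1,"translation":[0,0,-6],"roll":0}]'

```text
clock: 8.13
eef_pos: [0.4428, -0.3142, 0.0999]
tool_rot: [0.999, 0.04, 0.002, 0.002]
ft_force: [-0.3, 0.2, -1.7]
grip_width: 0.0152
```

Run:
```python
from mv import *
show(); to(s2w(-33,-284),.1,YAW)
```

```text
t 8.13 st [-162.6 -382.9] z 99.9 head 4.56 F [-0.3  0.2 -1.7] w 15.2
shift cm [14.44 -7.57  0.02] roll 9.68
```

>>> play_rows --motion '[{"fingers":1,"translation":[3,-1.5,0],"roll":3},{"fingers":1,"translation":[6,-3,0],"roll":6},{"fingers":1,"translation":[9,-4.5,0],"roll":9.68},{"fingers":1,"translation":[12,-6,0],"roll":9.68},{"fingers":1,"translation":[14.45,-7.55,0],"roll":9.68},{"fingers":1,"translation":[14.45,-7.55,0],"roll":9.68},{"fingers":1,"translation":[14.45,-7.55,0],"roll":9.68},{"fingers":1,"translation":[14.45,-7.55,0],"roll":9.68}]'

```text
clock: 8.8
eef_pos: [0.5779, -0.2258, 0.0957]
tool_rot: [0.999, -0.044, -0.002, -0.0]
ft_force: [-0.4, 0.1, -1.0]
grip_width: 0.0154
```

Run:
```python
from mv import *
show(); shot("top","t4"); shot("side","s4")
a=cv2.resize(cv2.imread("pics/raw_t4.png")[190:310,265:385],None,fx=4,fy=4,interpolation=2)
b=cv2.resize(cv2.imread("pics/raw_s4.png")[140:260,260:340],None,fx=4,fy=4,interpolation=2)
cv2.imwrite("pics/v4.png",np.hstack([a,b]))
```

```text
t 8.8 st [ -36.  -282.7] z 95.7 head -5.09 F [-0.4  0.1 -1. ] w 15.4
```

View pics/v4.png

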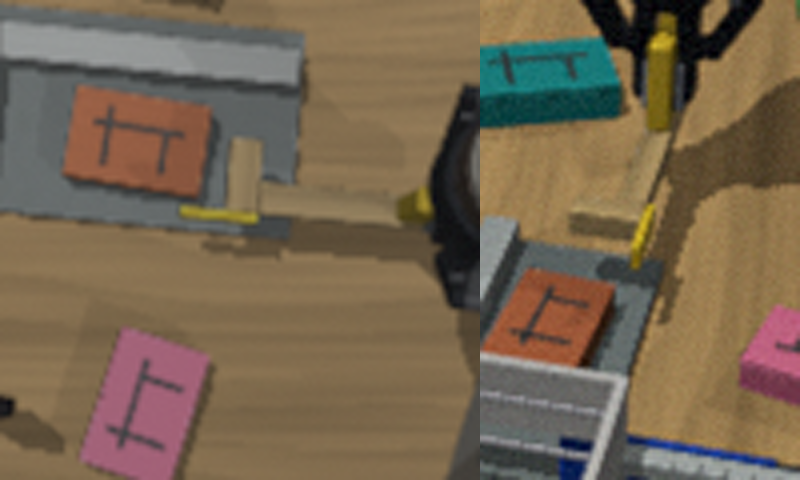

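Run:
```python
from mv import *
f=lambda x,y,z=.074: w2s(pz("top",x/4+265,y/4+190,z)).round(1)
print("corner",f(229,208),"foot far front",f(231,137),"foot far rear",f(262,141),"lip tip outer",f(180,217),"lip rear outer",f(258,222))
print("block corners",[f(a,b,.034) for a,b in [(63,178),(77,87),(212,104),(203,198)]])
K,T=cal("top"); print([proj("top",[*s2w(-46,-155+dx),.074]).round(1) for dx in (0,)])
```

```text
corner [ -45.  -152.4] foot far front [  -0.4 -149.9] foot far rear [  -1.  -169.5] lip tip outer [ -53.6 -122.5] lip rear outer [ -51.9 -171.1]
block corners [array([-32.1, -47. ]), array([ 28.4, -50.2]), array([  26. , -139.2]), array([ -36.1, -138.7])]
[array([323.3, 242.5])]
```

>>> play_rows --motion '[{"fingers":1,"translation":[0.2,0,1.5],"roll":0},{"fingers":1,"translation":[0.2,0,3],"roll":0},{"fingers":1,"translation":[0.2,0,4],"roll":0},{"fingers":1,"translation":[0.2,0,4.3],"roll":0},{"fingers":1,"translation":[0.2,0,4.3],"roll":0},{"fingers":1,"translation":[0.2,0,4.3],"roll":0},{"fingers":1,"translation":[0.2,0,4.3],"roll":0}]'

```text
clock: 9.48
eef_pos: [0.5817, -0.2268, 0.0553]
tool_rot: [0.999, -0.045, 0.001, 0.0]
ft_force: [0.4, 0.0, -1.1]
grip_width: 0.0154
```

Run:
```python
from mv import *
show()
```

```text
t 9.48 st [ -32.1 -283.4] z 55.3 head -5.13 F [ 0.4  0.  -1.1] w 15.4
```

>>> play_rows --motion '[{"fingers":1,"translation":[0,0,0.25],"roll":0},{"fingers":1,"translation":[0,0,0.4],"roll":0},{"fingers":1,"translation":[0,0,0.45],"roll":0},{"fingers":1,"translation":[0,-0.5,0.45],"roll":0},{"fingers":1,"translation":[0,-0.9,0.45],"roll":0},{"fingers":1,"translation":[0,-1.3,0.45],"roll":0},{"fingers":1,"translation":[0,-1.7,0.45],"roll":0},{"fingers":1,"translation":[0,-2.1,0.45],"roll":0},{"fingers":1,"translation":[0,-2.5,0.45],"roll":0},{"fingers":1,"translation":[0,-2.8,0.45],"roll":0},{"fingers":1,"translation":[0,-3.0,0.45],"roll":0},{"fingers":1,"translation":[0,-3.0,0.45],"roll":0}]'

```text
clock: 10.48
eef_pos: [0.5841, -0.1958, 0.0499]
tool_rot: [0.999, -0.044, 0.0, -0.0]
ft_force: [0.8, -0.1, -1.7]
grip_width: 0.015
```

Run:
```python
from mv import *
show()
```

```text
t 10.48 st [ -32.5 -252.3] z 49.9 head -5.07 F [ 0.8 -0.1 -1.7] w 15.0
```

```bash
cat > blk.py <<'E'
from mv import *
def block(fn):
    shot("top",fn); im=cv2.imread(f"pics/raw_{fn}.png").astype(int); b,g,r=im[...,0],im[...,1],im[...,2]
    m=((r-g>35)&(r>1.35*g)&(abs(g-b)<45)&(g>b)).astype(np.uint8); m[:,:160]=0; m[:185]=0; m[255:]=0; m[:,345:]=0
    m=cv2.morphologyEx(m,cv2.MORPH_CLOSE,np.ones((7,7)))
    n,l,s,c=cv2.connectedComponentsWithStats(m); i=1+np.argmax(s[1:,4]); 
    ct=cv2.findContours((l==i).astype(np.uint8),0,1)[0][0][:,0,:].astype(float)
    P=np.array([w2s(pz("top",u,v,.034)) for u,v in ct]).astype(np.float32)
    rc=cv2.minAreaRect(P); box=cv2.boxPoints(rc)
    print("block area",s[i,4],"centre",np.round(rc[0],1),"size",np.round(rc[1],1),"ang",round(rc[2],1)); print(np.round(box,1).tolist())
if __name__=="__main__":
    import sys; show(); block(sys.argv[1])
E
python3 blk.py b1
```

```text
t 10.48 st [ -32.5 -252.3] z 49.9 head -5.07 F [ 0.8 -0.1 -1.7] w 15.0
block area 767 centre [ -4.  -73.8] size [88.8 59.5] ang 88.5
[[-34.900001525878906, -117.4000015258789], [24.5, -119.0], [26.899999618530273, -30.200000762939453], [-32.5, -28.600000381469727]]
```

>>> play_rows --motion '[{"fingers":1,"translation":[0.3,-0.3,0],"roll":0},{"fingers":1,"translation":[0.6,-0.6,0],"roll":0},{"fingers":1,"translation":[0.9,-0.9,0],"roll":0},{"fingers":1,"translation":[1.2,-1.2,0],"roll":0},{"fingers":1,"translation":[1.5,-1.6,0],"roll":0},{"fingers":1,"translation":[1.8,-2.0,0],"roll":0},{"fingers":1,"translation":[2.0,-2.4,0],"roll":0},{"fingers":1,"translation":[2.2,-2.8,0],"roll":0},{"fingers":1,"translation":[2.35,-3.1,0],"roll":0},{"fingers":1,"translation":[2.45,-3.3,0],"roll":0},{"fingers":1,"translation":[2.45,-3.3,0],"roll":0}]'

```text
clock: 11.45
eef_pos: [0.6117, -0.1649, 0.0497]
tool_rot: [0.999, -0.044, 0.0, -0.0]
ft_force: [0.2, -1.0, -0.8]
grip_width: 0.0154
```

```bash
python3 blk.py b2
```

```text
t 11.45 st [  -7.8 -219. ] z 49.7 head -5.06 F [ 0.2 -1.  -0.8] w 15.4
block area 764 centre [ 13.8 -40.5] size [59.7 88.6] ang 0.7
[[-16.5, 3.5], [-15.5, -85.0999984741211], [44.20000076293945, -84.5], [43.20000076293945, 4.199999809265137]]
```

>>> play_rows --motion '[{"fingers":1,"translation":[0.1,-0.1,0],"roll":0},{"fingers":1,"translation":[0.2,-0.2,0],"roll":0},{"fingers":1,"translation":[0.3,-0.3,0],"roll":0},{"fingers":1,"translation":[0.35,-0.5,0],"roll":0},{"fingers":1,"translation":[0.35,-0.6,0],"roll":0}]'

```text
clock: 11.92
eef_pos: [0.6151, -0.1605, 0.0498]
tool_rot: [0.999, -0.045, -0.0, 0.0]
ft_force: [-1.2, -3.7, -0.2]
grip_width: 0.0154
```

```bash
python3 -c "
from mv import *; show()"
```

```text
t 11.92 st [  -4.8 -214.4] z 49.8 head -5.14 F [-1.2 -3.7 -0.2] w 15.4
```

>>> play_rows --motion '[{"fingers":1,"translation":[0.1,-0.3,0],"roll":0},{"fingers":1,"translation":[0.15,-0.6,0],"roll":0},{"fingers":1,"translation":[0.15,-0.9,0],"roll":0},{"fingers":1,"translation":[0.15,-1.2,0],"roll":0}]'

```text
clock: 12.25
eef_pos: [0.6166, -0.1493, 0.0498]
tool_rot: [0.999, -0.045, -0.001, 0.001]
ft_force: [-4.7, -6.3, 1.8]
grip_width: 0.0155
```

```bash
python3 blk.py b3
```

```text
t 12.25 st [  -4.3 -203.1] z 49.8 head -5.14 F [-4.7 -6.3  1.8] w 15.5
block area 694 centre [ 14.6 -26.1] size [59.2 86. ] ang 0.4
[[-15.300000190734863, 16.700000762939453], [-14.699999809265137, -69.4000015258789], [44.5, -68.9000015258789], [43.900001525878906, 17.100000381469727]]
```

>>> play_rows --motion '[{"fingers":1,"translation":[0,-0.5,0],"roll":0},{"fingers":1,"translation":[0,-1.0,0],"roll":0},{"fingers":1,"translation":[0,-1.5,0],"roll":0},{"fingers":1,"translation":[0,-2.0,0],"roll":0},{"fingers":1,"translation":[0,-2.5,0],"roll":0},{"fingers":1,"translation":[0,-3.0,0],"roll":0},{"fingers":1,"translation":[0,-3.5,0],"roll":0},{"fingers":1,"translation":[0,-4.0,0],"roll":0},{"fingers":1,"translation":[0,-4.5,0],"roll":0},{"fingers":1,"translation":[0,-5.0,0],"roll":0}]'

```text
clock: 13.13
eef_pos: [0.621, -0.0994, 0.0498]
tool_rot: [0.999, -0.045, -0.001, 0.001]
ft_force: [-4.6, -6.1, 2.0]
grip_width: 0.0155
```

```bash
python3 -c "
from mv import *; show()"
```

```text
t 13.13 st [  -4.4 -153. ] z 49.8 head -5.14 F [-4.6 -6.1  2. ] w 15.5
```

>>> play_rows --motion '[{"fingers":1,"translation":[0,-0.5,0],"roll":0},{"fingers":1,"translation":[0,-1.0,0],"roll":0},{"fingers":1,"translation":[0,-1.5,0],"roll":0},{"fingers":1,"translation":[0,-2.0,0],"roll":0},{"fingers":1,"translation":[0,-2.5,0],"roll":0},{"fingers":1,"translation":[0,-3.0,0],"roll":0},{"fingers":1,"translation":[0,-3.5,0],"roll":0},{"fingers":1,"translation":[0,-4.0,0],"roll":0},{"fingers":1,"translation":[0,-4.5,0],"roll":0},{"fingers":1,"translation":[0,-5.0,0],"roll":0},{"fingers":1,"translation":[0,-5.4,0],"roll":0},{"fingers":1,"translation":[0,-5.7,0],"roll":0},{"fingers":1,"translation":[0,-6.0,0],"roll":0},{"fingers":1,"translation":[0,-6.2,0],"roll":0},{"fingers":1,"translation":[0,-6.4,0],"roll":0}]'

```text
clock: 14.38
eef_pos: [0.6266, -0.0357, 0.0498]
tool_rot: [0.999, -0.045, -0.001, 0.001]
ft_force: [-4.1, -7.0, 1.5]
grip_width: 0.0154
```

```bash
python3 -c "
from mv import *; show()
shot('top','t5'); im=cv2.imread('pics/raw_t5.png')[180:260,165:285]; cv2.imwrite('pics/v5.png',cv2.resize(im,None,fx=6,fy=6,interpolation=2))"
```

```text
t 14.38 st [ -4.5 -89. ] z 49.8 head -5.13 F [-4.1 -7.   1.5] w 15.4
```

View pics/v5.png

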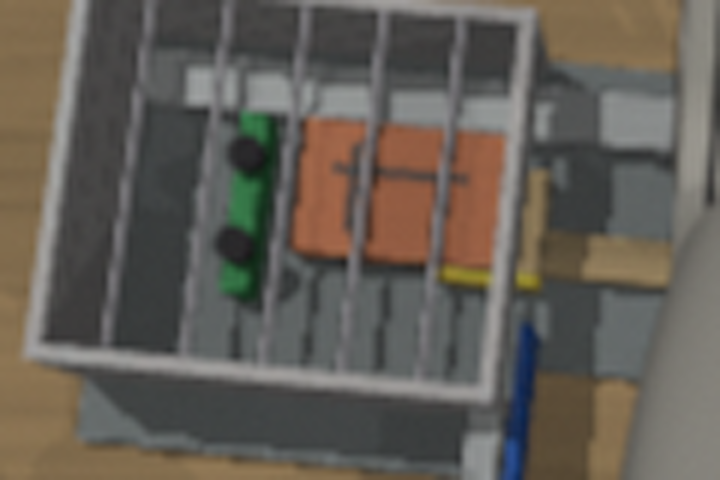

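Run:
```python
from mv import *
f=lambda x,y,z: w2s(pz("top",x/6+165,y/6+180,z)).round(1)
print("stop",f(274,120,.04),f(258,285,.04),"block",f(302,120,.034),f(292,245,.034))
```

```text
stop [ 39.4 144.4] [-33.3 142.1] block [ 41.7 133.4] [-13.7 130.8]
```

>>> play_rows --motion '[{"fingers":1,"translation":[0,-0.3,0],"roll":0},{"fingers":1,"translation":[0,-0.5,0],"roll":0},{"fingers":1,"translation":[0,-0.7,0],"roll":0},{"fingers":1,"translation":[0,-0.8,0],"roll":0},{"fingers":1,"translation":[0,-0.9,0],"roll":0}]'

```text
clock: 14.85
eef_pos: [0.6273, -0.0268, 0.0498]
tool_rot: [0.999, -0.045, -0.001, 0.001]
ft_force: [-4.0, -6.8, 2.5]
grip_width: 0.0154
```

>>> play_rows --motion '[{"fingers":1,"translation":[0,-0.1,0],"roll":0},{"fingers":1,"translation":[0,-0.2,0],"roll":0}]'

```text
clock: 15.02
eef_pos: [0.6275, -0.0249, 0.0498]
tool_rot: [0.999, -0.045, -0.001, 0.001]
ft_force: [-4.4, -6.2, 2.4]
grip_width: 0.0151
```

>>> play_rows --motion '[{"fingers":1,"translation":[0,-0.05,0],"roll":0},{"fingers":1,"translation":[0,-0.1,0],"roll":0}]'

```text
clock: 15.18
eef_pos: [0.6276, -0.0239, 0.0498]
tool_rot: [0.999, -0.045, -0.001, 0.001]
ft_force: [-5.0, -5.5, 2.6]
grip_width: 0.0152
```

>>> play_rows --motion '[{"fingers":1,"translation":[0,-0.05,0],"roll":0},{"fingers":1,"translation":[0,-0.1,0],"roll":0}]'

```text
clock: 15.35
eef_pos: [0.6277, -0.023, 0.0499]
tool_rot: [0.999, -0.045, -0.001, 0.001]
ft_force: [-5.1, -6.1, 2.3]
grip_width: 0.0153
```

>>> play_rows --motion '[{"fingers":1,"translation":[0,-0.05,0],"roll":0},{"fingers":1,"translation":[0,-0.1,0],"roll":0}]'

```text
clock: 15.52
eef_pos: [0.6278, -0.022, 0.0498]
tool_rot: [0.999, -0.045, -0.001, 0.001]
ft_force: [-4.7, -6.1, 3.1]
grip_width: 0.0152
```

>>> play_rows --motion '[{"fingers":1,"translation":[0,-0.05,0],"roll":0},{"fingers":1,"translation":[0,-0.1,0],"roll":0}]'

```text
clock: 15.68
eef_pos: [0.6278, -0.0216, 0.0498]
tool_rot: [0.999, -0.045, -0.001, 0.002]
ft_force: [-5.3, -10.7, 3.4]
grip_width: 0.015
```

>>> play_rows --motion '[{"fingers":1,"translation":[0,-0.05,0],"roll":0},{"fingers":1,"translation":[0,-0.1,0],"roll":0}]'

```text
clock: 15.85
eef_pos: [0.6277, -0.0216, 0.05]
tool_rot: [0.999, -0.045, -0.001, 0.003]
ft_force: [-6.6, -11.1, 3.7]
grip_width: 0.0153
```

>>> play_rows --motion '[{"fingers":1,"translation":[0,-0.08,0],"roll":0},{"fingers":1,"translation":[0,-0.15,0],"roll":0},{"fingers":1,"translation":[0,-0.15,0],"roll":0}]'

```text
clock: 16.1
eef_pos: [0.6276, -0.0215, 0.0502]
tool_rot: [0.999, -0.046, -0.002, 0.004]
ft_force: [-7.2, -13.9, 5.2]
grip_width: 0.0149
```

>>> play_rows --motion '[{"fingers":1,"translation":[0,-0.08,0],"roll":0},{"fingers":1,"translation":[0,-0.16,0],"roll":0},{"fingers":1,"translation":[0,-0.16,0],"roll":0}]'

```text
clock: 16.35
eef_pos: [0.6276, -0.0214, 0.0504]
tool_rot: [0.999, -0.046, -0.002, 0.005]
ft_force: [-7.3, -18.0, 5.9]
grip_width: 0.0156
```

Run:
```python
from mv import *
show(); shot('top','t6'); im=cv2.imread('pics/raw_t6.png')[180:260,165:285]; cv2.imwrite('pics/v6.png',cv2.resize(im,None,fx=6,fy=6,interpolation=2))
```

```text
t 16.35 st [ -4.8 -74.7] z 50.4 head -5.32 F [ -7.3 -18.    5.9] w 15.6
```

View pics/v6.png

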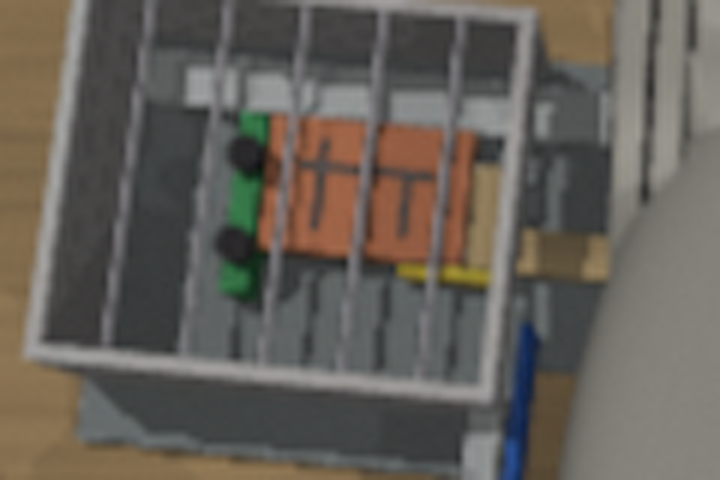

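>>> play_rows --motion '[{"fingers":1,"translation":[0,0.3,0],"roll":0},{"fingers":1,"translation":[-0.1,0.5,0],"roll":0},{"fingers":1,"translation":[-0.2,0.6,0],"roll":0},{"fingers":1,"translation":[-0.3,0.75,0],"roll":0},{"fingers":1,"translation":[-0.45,0.85,0],"roll":0},{"fingers":1,"translation":[-0.6,1.0,0],"roll":0},{"fingers":1,"translation":[-0.7,1.2,0],"roll":0},{"fingers":1,"translation":[-0.7,1.5,0],"roll":0},{"fingers":1,"translation":[-0.7,2.0,0],"roll":0}]'

```text
clock: 17.15
eef_pos: [0.621, -0.0345, 0.0499]
tool_rot: [0.999, -0.044, 0.0, -0.0]
ft_force: [-0.1, 0.1, -1.0]
grip_width: 0.0153
```

Run:
```python
from mv import *
show()
```

```text
t 17.15 st [-10.2 -88.4] z 49.9 head -5.05 F [-0.1  0.1 -1. ] w 15.3
```

>>> play_rows --motion '[{"fingers":1,"translation":[0,1.5,0],"roll":0},{"fingers":1,"translation":[0,3.5,-0.1],"roll":0},{"fingers":1,"translation":[0,6,-0.1],"roll":0},{"fingers":1,"translation":[0,8.5,-0.1],"roll":0},{"fingers":1,"translation":[0,11,-0.1],"roll":0},{"fingers":1,"translation":[0,13.5,-0.1],"roll":0},{"fingers":1,"translation":[0,16,-0.1],"roll":0},{"fingers":1,"translation":[0,17,-2],"roll":0},{"fingers":1,"translation":[0,17,-5],"roll":0},{"fingers":1,"translation":[0,17,-5],"roll":0},{"fingers":1,"translation":[0,17,-5],"roll":0}]'

```text
clock: 18.07
eef_pos: [0.607, -0.2065, 0.1019]
tool_rot: [0.999, -0.045, 0.002, 0.001]
ft_force: [0.3, 0.6, -1.1]
grip_width: 0.0152
```

Run:
```python
from mv import *
show(); to([.4429,-.3138],.1,4.6); shot("top","t7")
```

```text
t 18.07 st [  -8.8 -260.9] z 101.9 head -5.21 F [ 0.3  0.6 -1.1] w 15.2
shift cm [-15.36  12.18   0.13] roll -9.81
```

>>> play_rows --motion '[{"fingers":1,"translation":[-3,2.4,0],"roll":-3},{"fingers":1,"translation":[-6,4.8,0],"roll":-6},{"fingers":1,"translation":[-9,7.2,0],"roll":-9.8},{"fingers":1,"translation":[-12,9.6,0],"roll":-9.8},{"fingers":1,"translation":[-15.4,12.2,0],"roll":-9.8},{"fingers":1,"translation":[-15.4,12.2,0],"roll":-9.8},{"fingers":1,"translation":[-15.4,12.2,2],"roll":-9.8},{"fingers":1,"translation":[-15.4,12.2,4],"roll":-9.8},{"fingers":1,"translation":[-15.4,12.2,5],"roll":-9.8},{"fingers":1,"translation":[-15.4,12.2,5.5],"roll":-9.8},{"fingers":1,"translation":[-15.4,12.2,5.5],"roll":-9.8},{"fingers":1,"translation":[-15.4,12.2,5.5],"roll":-9.8}]'

```text
clock: 19.12
eef_pos: [0.4417, -0.3118, 0.0446]
tool_rot: [0.999, 0.041, -0.0, -0.0]
ft_force: [0.1, -0.2, -2.0]
grip_width: 0.0149
```

Run:
```python
from mv import *
show(); shot("side","s7"); shot("top","t8")
a=cv2.resize(cv2.imread("pics/raw_t7.png")[180:260,165:265],None,fx=4,fy=4,interpolation=2)
b=cv2.resize(cv2.imread("pics/raw_s7.png")[130:290,270:370],None,fx=4,fy=4,interpolation=2)
b=cv2.resize(b,None,fx=.9,fy=.9); h=max(a.shape[0],b.shape[0]); a=cv2.copyMakeBorder(a,0,h-a.shape[0],0,0,0)
cv2.imwrite("pics/v7.png",np.hstack([a,b]))
```

```text
t 19.12 st [-164.  -380.5] z 44.6 head 4.73 F [ 0.1 -0.2 -2. ] w 14.9
```

View pics/v7.png

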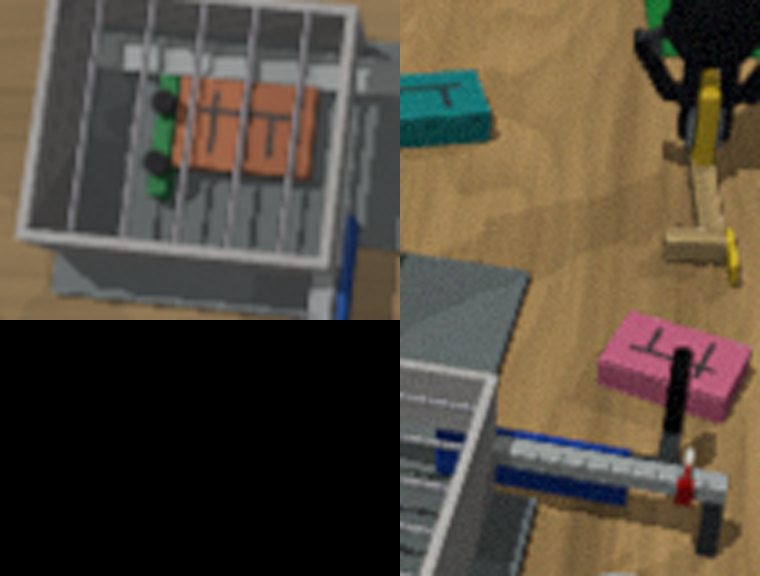

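>>> play_rows --motion '[{"fingers":1,"translation":[0,0,0.25],"roll":0},{"fingers":1,"translation":[0,0,0.45],"roll":0},{"fingers":1,"translation":[0,0,0.5],"roll":0},{"fingers":1,"translation":[0,0,0.5],"roll":0}]'

```text
clock: 19.55
eef_pos: [0.4416, -0.3121, 0.0399]
tool_rot: [0.999, 0.041, 0.0, 0.0]
ft_force: [0.2, -0.6, -1.6]
grip_width: 0.0153
```

>>> play_rows --motion '[{"fingers":1,"translation":[0,0,0.08],"roll":0},{"fingers":1,"translation":[0,0,0.08],"roll":0}]'

```text
clock: 19.72
eef_pos: [0.4417, -0.3121, 0.0397]
tool_rot: [0.999, 0.041, 0.0, 0.0]
ft_force: [-2.1, 1.6, 3.9]
grip_width: 0.0152
```

>>> play_rows --motion '[{"fingers":0.5,"translation":[0,0,0],"roll":0},{"fingers":0,"translation":[0,0,0],"roll":0},{"fingers":0,"translation":[0,0,0],"roll":0},{"fingers":0,"translation":[0,0,0],"roll":0},{"fingers":0,"translation":[0,0,0],"roll":0},{"fingers":0,"translation":[0,0,-2],"roll":0},{"fingers":0,"translation":[0,0,-5],"roll":0},{"fingers":0,"translation":[0,0,-9],"roll":0},{"fingers":0,"translation":[0,0,-13],"roll":0},{"fingers":0,"translation":[0,8,-15],"roll":0},{"fingers":0,"translation":[0,8,-15],"roll":0},{"fingers":0,"translation":[0,8,-15],"roll":0},{"fingers":0,"translation":[0,8,-15],"roll":0}]'

```text
clock: 20.8
eef_pos: [0.4482, -0.3939, 0.1893]
tool_rot: [0.999, 0.04, 0.001, 0.001]
ft_force: [-0.1, 0.0, 0.3]
grip_width: 0.0427
```

```bash
python3 gate.py s9 | sed -n '1p;4,12p'
python3 - <<'E'
from mv import *
shot("top","t9")
a=cv2.resize(cv2.imread("pics/raw_t9.png")[160:320,130:430],None,fx=2.6,fy=2.6,interpolation=2)[:300]
b=cv2.resize(cv2.imread("pics/raw_s9.png")[120:300,190:390],None,fx=3,fy=3,interpolation=2)
a=cv2.resize(cv2.imread("pics/raw_t9.png")[160:320,130:430],None,fx=1.6,fy=1.6,interpolation=2); b=cv2.resize(b,(311,256*311*180//(200*256)))
h=max(a.shape[0],b.shape[0]); p=lambda i:cv2.copyMakeBorder(i,0,h-i.shape[0],0,0,0); cv2.imwrite("pics/v9.png",np.hstack([p(a),p(b)]))
E
```

```text
t 20.8 st [-150.2 -461.7] z 189.3 head 4.54 F [-0.1  0.   0.3] w 42.7
254 [159, 157, 140, 59, 42, 48, 50, 50, 72, 109, 114, 140, 109, 83, 81, 85, 87] [128, 123, 110, 54, 50, 54, 53, 51, 63, 84, 97, 132, 94, 65, 63, 73, 70]
255 [158, 146, 117, 48, 46, 43, 41, 48, 56, 93, 132, 192, 150, 84, 81, 81, 88] [127, 116, 95, 51, 54, 47, 49, 50, 46, 75, 125, 190, 142, 67, 63, 63, 70]
256 [109, 98, 84, 48, 44, 49, 43, 45, 65, 96, 148, 194, 159, 88, 78, 84, 89] [94, 81, 70, 51, 52, 50, 49, 42, 53, 77, 143, 197, 155, 74, 60, 69, 68]
257 [58, 59, 55, 44, 42, 46, 45, 49, 52, 101, 158, 194, 146, 83, 81, 88, 89] [60, 60, 57, 51, 45, 49, 49, 45, 45, 88, 151, 194, 139, 67, 66, 72, 72]
258 [134, 127, 106, 100, 73, 65, 57, 52, 48, 89, 161, 179, 115, 81, 79, 87, 88] [140, 131, 113, 104, 75, 68, 55, 59, 48, 79, 139, 161, 105, 63, 58, 70, 71]
259 [153, 153, 144, 140, 134, 131, 133, 126, 97, 103, 137, 150, 104, 88, 82, 105, 129] [159, 160, 148, 146, 138, 139, 138, 131, 104, 96, 91, 91, 90, 74, 66, 84, 100]
260 [154, 144, 140, 151, 152, 149, 152, 142, 126, 130, 132, 125, 103, 137, 123, 136, 156] [158, 149, 145, 158, 158, 158, 158, 149, 133, 124, 53, 39, 107, 138, 121, 127, 131]
261 [145, 139, 119, 150, 150, 151, 147, 139, 128, 124, 136, 114, 107, 154, 150, 148, 151] [147, 144, 124, 153, 158, 156, 155, 147, 135, 111, 42, 45, 118, 161, 153, 153, 149]
262 [134, 134, 123, 156, 152, 153, 150, 147, 128, 117, 135, 111, 110, 153, 153, 149, 149] [138, 138, 130, 160, 156, 160, 158, 145, 97, 68, 39, 49, 119, 165, 159, 156, 160]
```

View pics/v9.png

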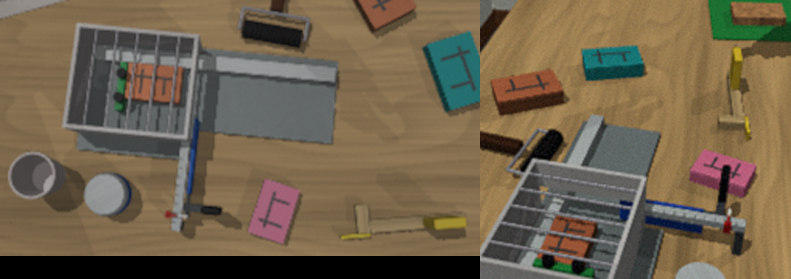

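All of it holds: block home, gate at its mark, stick flat on the table, bystanders in place, robot clear.

```bash
python3 -c "
from workcell import bot; print(bot.job_done())"
```

```text
the job is handed in; nothing more can be done
None
```

I did the job in the order asked and handed it in at about 21 s on the robot's clock.

- **Gate:** I gripped the tab and pulled the gate open about 84 mm in all, then eased off and let go. The last side picture puts the pointer within about 0.3 mm of the red mark, which is about as fine as I can read it. It did not move afterwards.
- **Block:** With the stick I squared the smaller copper block, moved it across to the fence and fed it in with 4–5 N of side pressure. At the stop I pressed until the wrist read 18 N along the feed. Taking off about 6–7 N of sliding friction leaves roughly 11 N on the stop. The picture taken after I withdrew shows the block still against the stop and the fence.
- **Stick:** It lies flat on the table near where it started, clear of the gateway. The gripper is open and raised, and the wrist force reads about 0 N.
- **Bystanders:** The tin, roller and cup look undisturbed in the last picture. I did not measure their positions.

No check failed. Two readings were less certain:

- **Pointer:** At the start, the two cameras differed by about 2 mm on its position. I set the gate by comparing pointer and mark in the same side picture.
- **First millimetre after contact:** The force at the stop barely rose over this step while the tool tilted slightly, so the pressing force is an estimate.

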